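Sort the washed mixer parts and seat the keyed drive shaft

TASK

Put the bench mixer's washed parts back: lay the ring-shaped collar in the round dish and the square bar in the rectangular tray, then push the bar-headed keyed shaft down into the hub on the mixer, turning it until its key slips into the keyway, and press it fully home, head down on the hub. Finish still holding the shaft down against the spring that wants to lift it, do not let go, and leave the other things on the bench where they are.

Things in the scene. Friction and masses are not known exactly. Their poses are not given: they have to be found in the camera images.
- shaft_head (a point): Keyed drive shaft, steel, about 0.18 kg, standing on its round end on a 3 mm mat, 77 mm tall. Its upper 35 mm is a bar-shaped head, 16 mm thick (y), 52 mm long (x from -22 to +30 mm). This point is on the shaft axis, 64 mm above its lower end, 13 mm below the top. z up the shaft; +x points to the key and to the longer end of the head, at the start within 0.6 rad of world +x
- shaft_tip (a point): centre of the shaft's lower end, same axes, 64 mm below shaft_head. The lower 42 mm is round, 28 mm in diameter, its end chamfered 3 mm. The key is a rib 6 mm wide on the +x side that stands out to 19.5 mm from the axis, from 12 to 40 mm above the lower end; the first 12 mm has no key
- bore (a point): Centre of the mouth of the hub's bore, 106 mm above the bench. Fixed upright aluminium hub, 60 mm diameter, 56 mm tall. Bore 30.4 mm in diameter, rim not chamfered. One keyway, 10 mm wide, cut through the wall over the full height. Axes here are those of the mixer base (z up): they do NOT give the keyway's angle, which is within 0.55 rad either side of this x axis
- mixer: Fixed white mixer base under the hub, 50 mm high, 150 mm wide (y), 170 mm deep (x from -100 to +70 mm); origin on the bench on the hub's axis, -x is the control panel. Unless key and keyway meet, the shaft stops 12 mm deep with the key on the hub's rim; fully home its end is 42 mm below the mouth and its head rests on the hub
- ejector (a joint): spring-loaded disc in the bore, in m: 0 when free (30 mm below the mouth), grows as it is pressed down, 0.012 with the shaft home, stop at 0.014. Pushes up with 4 N at 0 and 10 N at home, and lifts the shaft if it is let go
- shaft: the keyed shaft as a body; its origin is the centre of its lower end
- collar_mid (a point): ring-shaped steel collar lying flat, 50 mm outer and 30 mm inner diameter, 20 mm tall; this point is its centre, 10 mm above its underside
- collar: the collar as a body; origin at the centre of its underside
- bar_mid (a point): square steel bar lying flat, 80 mm long (x), 16 mm wide (y), 18 mm tall; this point is its centre, 9 mm above its underside
- bar: the bar as a body; origin at the centre of its underside
- dish_floor (a point): round steel dish, 130 mm across the rim, 35 mm tall, fixed, 4 mm wall; this point is the centre of its inner floor, 5 mm above the bench
- tray_floor (a point): rectangular steel tray, 150 mm (x) by 120 mm (y), 35 mm tall, fixed, 4 mm walls; this point is the centre of its inner floor, 4 mm above the bench
- jar_mid (a point): bystander among the parts: small jar, 34 mm diameter, 55 mm tall; point half-way up
- spindle_mid (a point): bystander among the parts: spare shaft with a round head (38 mm diameter) and no key, 77 mm tall; point half-way up
- bottle_mid (a point): bystander: plastic bottle beside the mixer, 66 mm diameter, 150 mm tall; point half-way up
- beaker_mid (a point): bystander: glass beaker behind the parts, 70 mm diameter, 85 mm tall; point half-way up
- pipette_mid (a point): bystander: pipette lying in front of the mixer, 235 mm long, 40 mm wide, 24 mm high; point at the lower end of its handle

How it is judged:
By the outcome, as a careful person would: the job done as asked, in the order asked, and still so for the second after the job is handed in, while the arm keeps its last pose, push and grip.
It also fails if it takes over 67 s, if anything falls off the work surface, if the arm or the gripper's body presses on something with over 40 N, if the wrist force passes 120 N, or if a joint passes its speed limit or range.

ROBOT

A 6-joint arm with a two-finger parallel gripper is mounted at the origin on the work surface. World frame = base frame: x ahead of the robot, y to its left, z up, the work surface at z = 0. Lengths are in m, angles in rad, forces in N, time in s.
With the tool pointing down it reaches from about 0.375 to 0.975 m from the base axis. Payload 3.8 kg.
Tool frame: the origin (TCP) lies at the very end of the fingers, on their centre line; the grasp point (between the pads) lies 19 mm behind it; z points along the fingers, y is the direction in which the jaws open and shut (so a half turn about z gives the same grasp; the last joint's range is limited). The gripper opens to 85 mm and grips with 20 to 120 N. Pads are 22 mm wide; open, the fingers measure 114 mm over their backs; the gripper's body (76 mm by 85 mm) begins 54 mm behind the grasp point. The pads swing forward as they close: fully open they stand 13 mm farther back than shut.
Start: joints at [1.279, 0.264, 1.604, -0, 1.274, -0.037], TCP at [0.17, 0.653, 0.2] pointing down, gripper open.
Joint ranges: [-2.63, 2.63], [-0.94, 2.18], [0.31, 2.57], [-1.31, 4.45], [0, 2.66], [-2.55, 2.55]. Speed limits (rad/s): [2.57, 2.57, 3.14, 3.14, 3.14, 3.14].

INTERFACE

Orientations are given as a rotation vector (axis times angle).
In Python, from workcell import status, read_camera, camera_info, order gives the robot as it stands.
- The arm moves only by the tool move_arm, never from a script. Its argument "deltas" is a list of rows, each a list of 3 entries, a list of its own where there are three numbers: the turn, a rotation vector about the world's x, y, z as a fraction of full scale, then the shift along the world's x, y, z as a fraction of full scale, then the closure, from -1 (fully open) to 1 (shut), so that 0 is half open. A call has 1 to 20 rows; each row is the pose to reach, as a shift and turn from the pose commanded when the call began; what a row does not reach only later rows make up. Full scale, the value 1, is 0.1 m for a shift and pi/2 rad for a turn. A row lasts 1/8 s, in which the tool goes at most 62.5 mm and 10.7 degrees, less where a joint would pass 70% of its speed; a pose out of reach is approached as far as the arm can. A call with a number of a shift or a turn outside -1 to 1 is refused whole. A call with a gripper value outside its range is refused whole. The fingers move at their own pace and stop on an object; "grip_force" is the grip in N (left out, the last holds). Time passes only in rows, so rows that repeat a pose let the fingers close. It gives the time, the measured TCP pose, the force and the opening at its end, in the units of the state.
- status.read_state(): the state, without advancing time (a new reading comes with each control period).
- read_camera(name): name is "scene" or "top"; returns (picture, depth): 420x560x3 uint8, red, green, blue; 420x560 float32, m along the optical axis (not along the pixel's ray), 0 where there is no reading.
- camera_info(name): a dict with "K" (3x3 intrinsics, pixels), "R" (3x3) and "t" (3): a world point X has camera coordinates R X + t. Camera axes: x right, y down, z forward; pixel columns grow to the right and rows downward; lengths in m; the calibration is good to about 2 mm. A picture is of the moment at which its call begins. camera_info takes no time and is no camera call.
- order.finish_job(): hands the job in, once; it reports no verdict.
The state is a dict: "time": time; "q": joint angles; "joint_vel": joint speeds; "joint_torque": joint torques, N m; "tool_pos": TCP position; "tcp_rot": TCP orientation; "wrist_force": force on the tool from outside, world axes, zero at the start; "torque": the same for the moment, N m; "width": opening from 0.0 (shut) to 1.0 (fully open).
Only numpy, scipy, OpenCV 4.12 (cv2) and the standard library are available. Lean on these libraries where they do the work, as an engineer would, in place of code of your own. Each camera call takes 0.05 s, during which the arm holds its last target. There are 200 camera calls.

## Working session

There is one attempt and no reset: what is moved stays moved. The work goes in short steps, Python scripts to look and compute and a tool call to move; the robot and the scene stay as the last step left them, time stands still between calls to the robot, and variables do not carry over. Pictures are saved under pics/ and viewed, about 8 in all and at most 12, crops included, and the job is handed in when it is done.

Besides the shell and the picture viewer there is one more tool, called as a command line: name --argument value ..., lists and objects as JSON in quotes. move_arm: Moves the arm, as the interface text tells. Its arguments: {"type":"object","properties":{"deltas":{"type":"array","items":{"type":"array"}},"grip_force":{"type":"number"}},"required":["deltas"]}

```bash
mkdir -p pics; cat > h.py <<'E'
import numpy as np, cv2
from workcell import status, read_camera, camera_info, order
def grab(n,tag):
    im,d=read_camera(n); cv2.imwrite(f'pics/{tag}.png',im[:,:,::-1]); np.savez(f'{tag}.npz',im=im,d=d); return im,d
def pts(n,d):
    c=camera_info(n);K=np.array(c['K']);R=np.array(c['R']);t=np.array(c['t'])
    v,u=np.mgrid[:d.shape[0],:d.shape[1]]
    P=np.stack([(u-K[0,2])/K[0,0]*d,(v-K[1,2])/K[1,1]*d,d],-1)
    return (P-t)@R
E
python3 - <<'E'
from h import *
print(status.read_state())
for n in('top','scene'):
    im,d=grab(n,n+'0'); c=camera_info(n); print(n,c, -np.array(c['R']).T@np.array(c['t']))
E
```

```text
{'time': 0.0, 'q': array([ 1.27908263e+00,  2.64748517e-01,  1.60539109e+00, -3.87868962e-06,
        1.27369087e+00, -3.69102324e-02]), 'joint_vel': array([-9.91590038e-05, -1.16228386e-03,  2.38293051e-03, -2.16467175e-04,
        9.55395226e-04,  7.88970974e-04]), 'joint_torque': array([-1.65154772e-03, -5.15118706e+01, -3.67310679e+01, -6.39793984e-05,
        1.26583676e-02,  1.27700380e-05]), 'tool_pos': array([0.16991482, 0.65243002, 0.198356  ]), 'tcp_rot': array([-0.39911442, -3.11577008,  0.00346837]), 'wrist_force': array([-0.66934287,  0.75799713, -0.18306205]), 'torque': array([-0.04558823,  0.04964037,  0.05659681]), 'width': 1.0014758897201534}
top {'K': array([[441.26027359,   0.        , 276.09996683],
       [  0.        , 441.26027359, 213.82474311],
       [  0.        ,   0.        ,   1.        ]]), 'R': array([[ 0.0300922 , -0.99948829, -0.01084556],
       [-0.99090331, -0.02840634, -0.13154353],
       [ 0.13116814,  0.01470534, -0.99125106]]), 't': array([-0.01107568,  0.57586802,  1.19010442])} [ 0.41485904 -0.0122126   1.25532386]
scene {'K': array([[454.68248823,   0.        , 276.17482417],
       [  0.        , 454.68248823, 206.11674899],
       [  0.        ,   0.        ,   1.        ]]), 'R': array([[-0.42544914,  0.90471744, -0.02189474],
       [ 0.59238587,  0.26012008, -0.76250673],
       [-0.68415788, -0.33737797, -0.6466097 ]]), 't': array([ 0.2528179 , -0.24971455,  1.43039269])} [1.23410296 0.31880999 0.74003214]
```

View pics/top0.png

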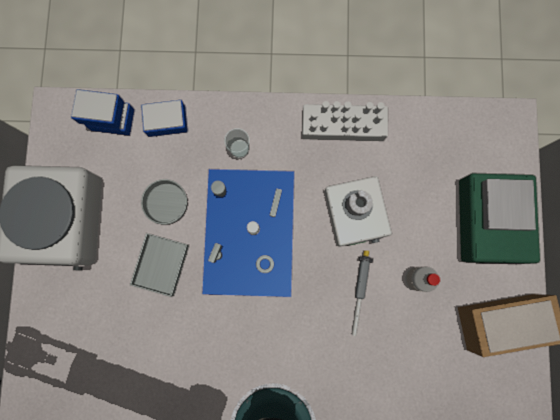

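View pics/scene0.png

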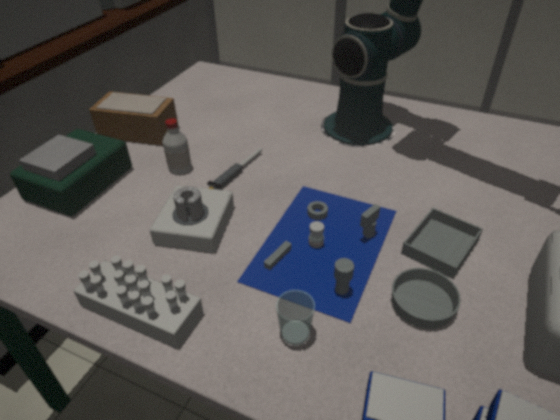

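The top view shows the mat with the spindle (218,188), bar (276,202), jar (253,228), shaft (215,253) and collar (265,264). The dish is at (165,202), the tray at (160,265) and the hub at (358,204). The scene view shows the same things from the far side. The shaft head is at (371,220) and the hub at (188,204), with the keyway visible on it.

```bash
python3 - <<'E'
from h import *
Q={}
for n in('top','scene'):
    z=np.load(n+'0.npz');im,d=z['im'],z['d'];P=pts(n,d);Q[n]=P
    hsv=cv2.cvtColor(im,cv2.COLOR_RGB2HSV)
    ok=d>0
    bench=ok&(abs(P[...,2])<.02)
    print(n,'bench z',np.median(P[...,2][bench]),P[...,2][bench].std())
    m=ok&(P[...,2]>.011)&(P[...,2]<.14)&(P[...,0]>.3)&(P[...,0]<.75)&(P[...,1]<.40)&(P[...,1]>-.45)
    k,l,s,c=cv2.connectedComponentsWithStats(m.astype(np.uint8))
    for i in range(1,k):
        if s[i,4]<25: continue
        p=P[l==i]; zt=np.percentile(p[:,2],97); t=p[p[:,2]>zt-.006]
        r=cv2.minAreaRect((t[:,:2]*1000).astype(np.float32))
        print(s[i],'z',zt.round(3),'topmean',t.mean(0).round(4),'rect',np.round(r[0],1),np.round(r[1],1),round(r[2],1))
def crop(n,x0,x1,y0,y1,f):
    im=np.load(n+'0.npz')['im'][y0:y1,x0:x1,::-1]; return cv2.resize(im,None,fx=f,fy=f,interpolation=cv2.INTER_CUBIC)
a=crop('top',200,300,165,300,4);b=crop('top',320,395,170,245,4)
c=crop('scene',240,400,180,315,2.5);e=crop('scene',150,240,175,250,4)
cv=np.zeros((600,800,3),np.uint8)
def put(i,y,x): h,w=i.shape[:2]; h=min(h,600-y);w=min(w,800-x);cv[y:y+h,x:x+w]=i[:h,:w]
put(a,0,0);put(b,0,400);put(e,300,400)
cv2.imwrite('pics/c1.png',cv)
E
```

```text
top bench z 0.0009697843962956992 0.00315560972999177
[227 147  20  10  97] z 0.089 topmean [0.7418 0.1165 0.0859] rect [742.5 118.6] [51.6 12.6] 89.5
[ 325  176   67   70 3458] z 0.108 topmean [ 0.6053 -0.218   0.1067] rect [ 607.4 -217.7] [58.9 58.7] 0.5
[141 179  47  45 441] z 0.039 topmean [0.6082 0.3238 0.0356] rect [604.  322.8] [126.  128.5] 1.8
[211 180  16  17 186] z 0.085 topmean [0.6393 0.165  0.0814] rect [640.1 165.4] [35.5 33.9] 29.0
[270 188  12  29 161] z 0.026 topmean [0.6113 0.0086 0.0226] rect [611.5   8.5] [15.4 78. ] 76.6
[247 221  13  14 132] z 0.062 topmean [0.5365 0.068  0.0589] rect [535.9  68.1] [28.4 28.5] 21.4
[130 233  59  64 534] z 0.039 topmean [0.4261 0.3251 0.036 ] rect [427.9 325.5] [121.  149.6] 76.1
[209 243  14  20 183] z 0.083 topmean [0.4629 0.1664 0.0804] rect [463.3 166.7] [15.9 50.4] 71.3
[355 250  19  68 564] z 0.029 topmean [ 0.4135 -0.2397  0.0255] rect [ 395.7 -242.6] [ 38.8 176.1] 86.8
[256 255  19  18 166] z 0.027 topmean [0.438  0.0334 0.0242] rect [438.6  33.2] [47.7 46.4] 61.2
[405 266  34  26 586] z 0.124 topmean [ 0.4097 -0.3797  0
[... 401 characters left out ...]
1] 20.6
[360 204  21  33 433] z 0.081 topmean [0.4669 0.1721 0.0787] rect [464.7 171.4] [17.6 52.5] 70.6
[ 402  208   78   68 1277] z 0.036 topmean [0.436  0.3299 0.0332] rect [429.4 331.5] [120.4 154.2] 75.9
[309 222  15  25 328] z 0.059 topmean [0.5397 0.0739 0.0572] rect [538.4  73.1] [30.6 28.9] 26.0
[264 241  28  27 272] z 0.023 topmean [0.6157 0.0136 0.0202] rect [614.5  13.5] [18.6 80.2] 78.0
[334 258  21  36 547] z 0.081 topmean [0.6435 0.1708 0.079 ] rect [641.4 170.7] [36.6 38.3] 81.8
[ 392  268   69   59 1336] z 0.035 topmean [0.605  0.3301 0.0332] rect [605.6 327.4] [128.5 129.1] 52.2
[288 290  27  30 530] z 0.084 topmean [0.7431 0.122  0.0826] rect [742.9 123.9] [51.9 13.2] 89.3
```

View pics/c1.png

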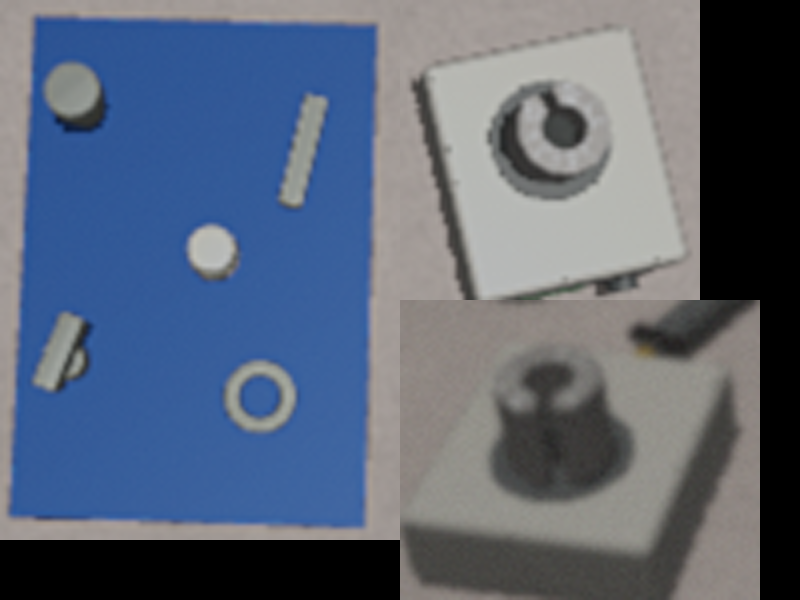

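The keyway faces about 0.6 rad from world +x, and the shaft's yaw is about -0.33 rad. I'll move above the collar and flip the wrist half a turn on the way, so that joint 6 stays in range at the hub.

move_arm --deltas '[[[0,0,-0.1],[0.14,-0.3,-0.03],-1],[[0,0,-0.2],[0.28,-0.6,-0.06],-1],[[0,0,-0.286],[0.384,-0.88,-0.1],-1]]'

```text
time: 0.48
tool_pos: [0.2088, 0.5639, 0.1889]
tcp_rot: [1.09, 2.946, -0.002]
wrist_force: [0.9, 0.6, -0.1]
width: 0.997
```

move_arm --deltas '[[[0,0,-0.1],[0.14,-0.3,-0.03],-1],[[0,0,-0.2],[0.28,-0.6,-0.06],-1],[[0,0,-0.286],[0.384,-0.88,-0.1],-1]]'

```text
time: 0.85
tool_pos: [0.2472, 0.4758, 0.1791]
tcp_rot: [1.719, 2.629, -0.001]
wrist_force: [1.1, -0.3, -0.6]
width: 0.998
```

move_arm --deltas '[[[0,0,-0.1],[0.14,-0.3,-0.03],-1],[[0,0,-0.2],[0.28,-0.6,-0.06],-1],[[0,0,-0.286],[0.384,-0.88,-0.1],-1]]'

```text
time: 1.23
tool_pos: [0.2855, 0.3879, 0.1692]
tcp_rot: [2.262, 2.18, -0.001]
wrist_force: [0.3, -0.4, 1.2]
width: 1.001
```

move_arm --deltas '[[[0,0,-0.1],[0.14,-0.3,-0.03],-1],[[0,0,-0.2],[0.28,-0.6,-0.06],-1],[[0,0,-0.286],[0.384,-0.88,-0.1],-1]]'

```text
time: 1.6
tool_pos: [0.3239, 0.2999, 0.1593]
tcp_rot: [2.69, 1.622, -0.001]
wrist_force: [0.2, -0.2, 0.1]
width: 1.0
```

move_arm --deltas '[[[0,0,-0.1],[0.14,-0.3,-0.03],-1],[[0,0,-0.2],[0.28,-0.6,-0.06],-1],[[0,0,-0.286],[0.384,-0.88,-0.1],-1]]'

```text
time: 1.98
tool_pos: [0.3623, 0.212, 0.1493]
tcp_rot: [2.984, 0.982, -0.0]
wrist_force: [0.4, 0.1, -0.6]
width: 1.001
```

move_arm --deltas '[[[0,0,-0.1],[0.14,-0.3,-0.03],-1],[[0,0,-0.2],[0.28,-0.6,-0.06],-1],[[0,0,-0.286],[0.384,-0.88,-0.1],-1]]'

```text
time: 2.35
tool_pos: [0.4007, 0.1241, 0.1394]
tcp_rot: [3.128, 0.292, -0.0]
wrist_force: [1.1, 0.8, 0.4]
width: 0.998
```

move_arm --deltas '[[[0,0,-0.1],[0.14,-0.3,-0.03],-1],[[0,0,-0.2],[0.28,-0.6,-0.06],-1],[[0,0,-0.286],[0.384,-0.88,-0.1],-1],[[0,0,-0.286],[0.384,-0.88,-0.1],-1],[[0,0,-0.286],[0.384,-0.88,-0.1],-1]]'

```text
time: 2.98
tool_pos: [0.4384, 0.0375, 0.1294]
tcp_rot: [-3.115, 0.403, 0.002]
wrist_force: [-0.5, 0.0, -0.2]
width: 0.996
```

move_arm --deltas '[[[0,0,0],[0,-0.01,-0.5],-1],[[0,0,0],[0,-0.01,-1],-1],[[0,0,0],[0,-0.01,-1],-1]]' --grip_force 60

```text
time: 3.35
tool_pos: [0.4338, 0.037, 0.0262]
tcp_rot: [3.115, -0.4, -0.015]
wrist_force: [-1.0, -0.2, 0.6]
width: 1.003
```

move_arm --deltas '[[[0,0,0],[0,0,-0.23],-1],[[0,0,0],[0,0,-0.23],-0.4],[[0,0,0],[0,0,-0.23],0.5],[[0,0,0],[0,0,-0.23],0.5],[[0,0,0],[0,0,-0.23],0.5],[[0,0,0],[0,0,-0.23],0.5],[[0,0,0],[0,0,-0.23],0.5]]'

```text
time: 4.22
tool_pos: [0.4389, 0.0362, 0.0068]
tcp_rot: [3.115, -0.404, 0.0]
wrist_force: [-1.0, -0.8, 0.6]
width: 0.247
```

```bash
cat > look.py <<'E'
from h import *
import sys
tag=sys.argv[1]; a=[int(x) for x in sys.argv[2:]]  # top crop x0 x1 y0 y1 , scene crop
cv=[]
for n,c in(('top',a[:4]),('scene',a[4:8])):
    im,d=grab(n,tag+n); c=im[c[2]:c[3],c[0]:c[1],::-1]; f=min(400/c.shape[1],560/c.shape[0])
    c=cv2.resize(c,None,fx=f,fy=f,interpolation=cv2.INTER_CUBIC); o=np.zeros((560,400,3),np.uint8); o[:c.shape[0],:c.shape[1]]=c[:560,:400]; cv.append(o)
cv2.imwrite(f'pics/{tag}.png',np.hstack(cv))
E
python3 look.py a 200 320 160 300 260 400 130 310
```

```text
(no output)
```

View pics/a.png

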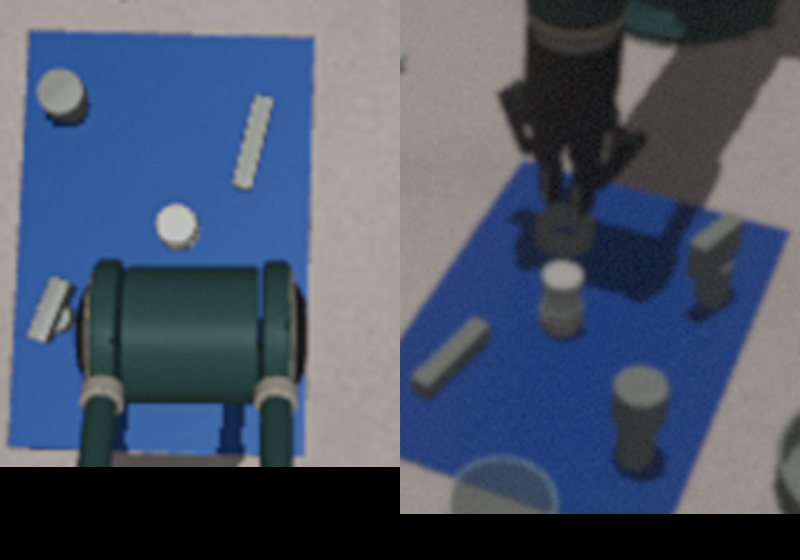

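The collar is still near scene pixel (317,210). The fingers have closed on its robot side, so I need to know where it is now.

```bash
python3 - <<'E'
from h import *
z=np.load('ascene.npz');P=pts('scene',z['d'])
s=P[195:225:3,300:340:3]
for r in range(0,10): print(' '.join('%4d,%4d,%3d'%tuple(1000*p) for p in s[r]))
E
```

```text
385, -30,  0  386, -21,  2  381, -14,  1  435,  13, 50  445,  25, 61  435,  29, 56  367,  12,  0  451,  49, 74  457,  59, 81  453,  64, 80  462,  74, 90  356,  49,  3  353,  56,  4  344,  61,  0
 401, -23,  3  399, -15,  4  392, -10,  0  438,  15, 44  448,  26, 55  434,  29, 45  380,  17,  1  453,  50, 66  447,  56, 64  443,  62, 63  368,  45,  1  365,  52,  1  363,  60,  2  358,  66,  1
 412, -18,  3  408, -11,  2  405,  -5,  2  403,   2,  4  447,  26, 45  396,  15,  3  393,  22,  3  454,  51, 58  449,  57, 57  440,  61, 52  380,  50,  2  375,  56,  0  374,  64,  2  371,  71,  2
 422, -14,  2  419,  -7,  3  418,   0,  4  413,   6,  3  431,  20, 21  429,  27, 22  421,  33, 18  452,  51, 47  449,  57, 48  396,  47,  3  390,  53,  1  388,  61,  1  385,  67,  1  382,  74,  2
 432, -10,  1  427,  -4,  0  424,   2,  0  448,  19, 24  438,  23, 18  427,  27, 11  421,  33,  8  423,  41, 12  430,  51, 21  427,  58, 22  403,  58,  2  398,  64,  1  397,  72,  2  393,  78,  1
 442,  -6,  1  440,   1,  2  436,   7,  2  457,  23, 23  451,  29, 21  427,  28,  1  425,  35,  2  423,  42,  3 1234, 318
[... 158 characters left out ...]
  456,  46, 21  455,  53, 23  449,  58, 19  440,  63, 14  422,  65,  0  418,  71,  0  418,  79,  2  415,  86,  2
 462,   2,  1  460,   9,  1  457,  16,  2  458,  24,  6  464,  34, 13  462,  41, 15  461,  48, 16  455,  54, 13  448,  59,  9  436,  62,  1  436,  70,  3  430,  76,  1  430,  83,  4  426,  90,  3
 474,   7,  2  472,  14,  4  468,  20,  3  463,  26,  0  460,  33,  0  462,  41,  4  459,  48,  5  455,  54,  3  450,  60,  1  447,  67,  2  448,  74,  5  440,  79,  1  437,  86,  0  438,  94,  4
 484,  11,  2  478,  17,  0  478,  24,  2  476,  31,  3  473,  38,  3  526,  64, 56  522,  70, 56  463,  57,  1  459,  63,  1  459,  71,  3  453,  76,  0  453,  84,  3  448,  90,  1  445,  96,  1
```

move_arm --deltas '[[[0,0,0],[0,0,0.5],0.5],[[0,0,0],[0,0,1],0.5],[[0,0,0],[0,0,1],0.5]]'

```text
time: 4.7
tool_pos: [0.4432, 0.0363, 0.1113]
tcp_rot: [-3.114, 0.404, -0.015]
wrist_force: [-0.7, 0.2, -0.6]
width: 0.255
```

```bash
python3 - <<'E'
from h import *
print(status.read_state()['tool_pos'],status.read_state()['width'])
im,d=grab('scene','b');P=pts('scene',d)
m=(abs(P[...,0]-.44)<.06)&(abs(P[...,1]-.036)<.08)&(P[...,2]>.06)&(d>0)&(d<2)
for v in range(150,215,3):
    r=np.where(m[v])[0]
    if len(r): print(v,r.min(),r.max(),[tuple((1000*P[v,u]).astype(int)) for u in r[::5]])
c=im[120:230,270:360,::-1]; cv2.imwrite('pics/b2.png',cv2.resize(c,None,fx=5,fy=5,interpolation=cv2.INTER_CUBIC))
E
```

```text
[0.44315553 0.03627943 0.11132121] 0.2549264927287477
150 308 342 [(np.int64(447), np.int64(12), np.int64(186)), (np.int64(447), np.int64(24), np.int64(189)), (np.int64(428), np.int64(29), np.int64(178)), (np.int64(457), np.int64(57), np.int64(203)), (np.int64(438), np.int64(62), np.int64(193)), (np.int64(465), np.int64(82), np.int64(215)), (np.int64(453), np.int64(89), np.int64(209))]
153 310 339 [(np.int64(444), np.int64(16), np.int64(177)), (np.int64(445), np.int64(28), np.int64(181)), (np.int64(457), np.int64(51), np.int64(194)), (np.int64(455), np.int64(61), np.int64(196)), (np.int64(465), np.int64(75), np.int64(205)), (np.int64(446), np.int64(81), np.int64(195))]
156 309 336 [(np.int64(445), np.int64(14), np.int64(169)), (np.int64(446), np.int64(26), np.int64(173)), (np.int64(457), np.int64(49), np.int64(186)), (np.int64(456), np.int64(60), np.int64(188)), (np.int64(463), np.int64(73), np.int64(196))]
159 309 332 [(np.int64(443), np.int64(14), np.int64(160)), (np.int64(446), np.int64(27), np.int64(165)), (np.int64(453), np.int64(46), np.int64(175)), (np.int64(453), np.int64(57), np.int64(178)), (np.int64(464), np.int64(72), np.int64(189))]
162 309 330 [(np.int64(441), np.int64(13), np.int64(150)), (np.int64(442), np.int64(25), np.int64(154)), (np.int64(457), np.int64(47), np.int64(170)), (np.int64(456), np.int64(58), np.int64(172))]
165 311 330 [(np.int64(449), np.int64(21), np.int64(150)), (np.int64(433), np.int64(27), np.int64(141)), (np.int64(452), np.int64(55), np.int64(161)), (np.int64(440), np.int64(63), np.int64(155))]
168 321 328 [(np.int64(454), np.int64(47), np.int64(151)), (np.int64(453), np.int64(58), np.int64(155))]
171 321 324 [(np.int64(456), np.int64(48), np.int64(145))]
```

View pics/b2.png

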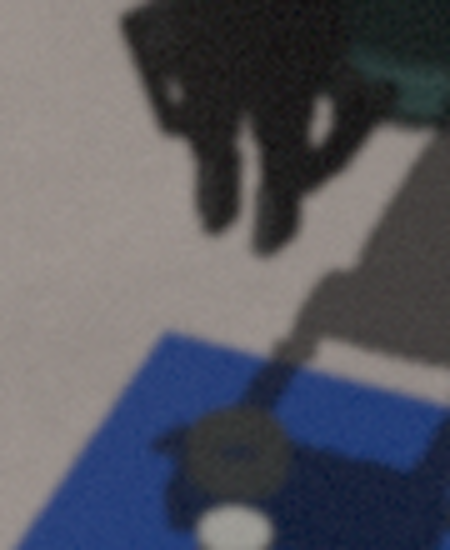

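Crop: the fingertips end at about scene pixels (314,167) and (323,171), which is z≈0.145 while the reported TCP z is 0.111. So the real tips are about 35 mm above the reported TCP, and the fingers closed above the collar. I'll go down lower in guarded steps.

move_arm --deltas '[[[0,0,0],[0,0,-0.3],-0.7],[[0,0,0],[0,0,-0.6],-0.7],[[0,0,0],[0,0,-1],-0.7],[[0,0,0],[0,0,-1],-0.7],[[0,0,0],[0,0,-1],-0.7]]'

```text
time: 5.38
tool_pos: [0.4386, 0.0362, 0.0066]
tcp_rot: [3.115, -0.404, -0.002]
wrist_force: [1.1, 0.7, 0.8]
width: 0.856
```

move_arm --deltas '[[[0,0,0],[0,0,-0.1],-0.7],[[0,0,0],[0,0,-0.2],-0.7],[[0,0,0],[0,0,-0.25],-0.7],[[0,0,0],[0,0,-0.25],-0.7]]'

```text
time: 5.88
tool_pos: [0.4384, 0.0362, -0.0188]
tcp_rot: [3.115, -0.404, -0.002]
wrist_force: [0.6, -0.5, 0.0]
width: 0.849
```

move_arm --deltas '[[[0,0,0],[0,0,-0.03],-0.3],[[0,0,0],[0,0,-0.03],0.2],[[0,0,0],[0,0,-0.03],0.2],[[0,0,0],[0,0,-0.03],0.2],[[0,0,0],[0,0,-0.03],0.2]]'

```text
time: 6.5
tool_pos: [0.4391, 0.0361, -0.0207]
tcp_rot: [3.115, -0.404, 0.0]
wrist_force: [-2.2, -0.4, 5.3]
width: 0.556
```

move_arm --deltas '[[[0,0,0],[0,0,0.2],0.2],[[0,0,0],[0,0,0.5],0.2],[[0,0,0],[0,0,1],0.2],[[0,0,0],[0,0,1],0.2]]'

```text
time: 7.0
tool_pos: [0.4431, 0.0363, 0.083]
tcp_rot: [-3.114, 0.404, -0.015]
wrist_force: [0.1, -0.4, -1.7]
width: 0.554
```

move_arm --deltas '[[[0,0,0],[0.18,0.3,0.05],0.2],[[0,0,0],[0.36,0.6,0.1],0.2],[[0,0,0],[0.553,0.963,0.1],0.2]]'

```text
time: 7.38
tool_pos: [0.4942, 0.133, 0.0879]
tcp_rot: [3.115, -0.405, -0.001]
wrist_force: [1.4, 0.1, -1.7]
width: 0.558
```

move_arm --deltas '[[[0,0,0],[0.18,0.3,0],0.2],[[0,0,0],[0.36,0.6,0],0.2],[[0,0,0],[0.553,0.963,0],0.2]]'

```text
time: 7.75
tool_pos: [0.549, 0.2292, 0.0869]
tcp_rot: [3.114, -0.404, -0.003]
wrist_force: [0.5, -0.9, -0.9]
width: 0.557
```

move_arm --deltas '[[[0,0,0],[0.18,0.3,0],0.2],[[0,0,0],[0.36,0.6,0],0.2],[[0,0,0],[0.553,0.963,0],0.2],[[0,0,0],[0.553,0.963,-0.2],0.2],[[0,0,0],[0.553,0.963,-0.2],0.2]]'

```text
time: 8.38
tool_pos: [0.6014, 0.3233, 0.0641]
tcp_rot: [3.111, -0.403, -0.011]
wrist_force: [-0.1, 0.5, -1.1]
width: 0.557
```

```bash
python3 look.py c 100 240 150 300 370 500 170 320
```

```text
(no output)
```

View pics/c.png

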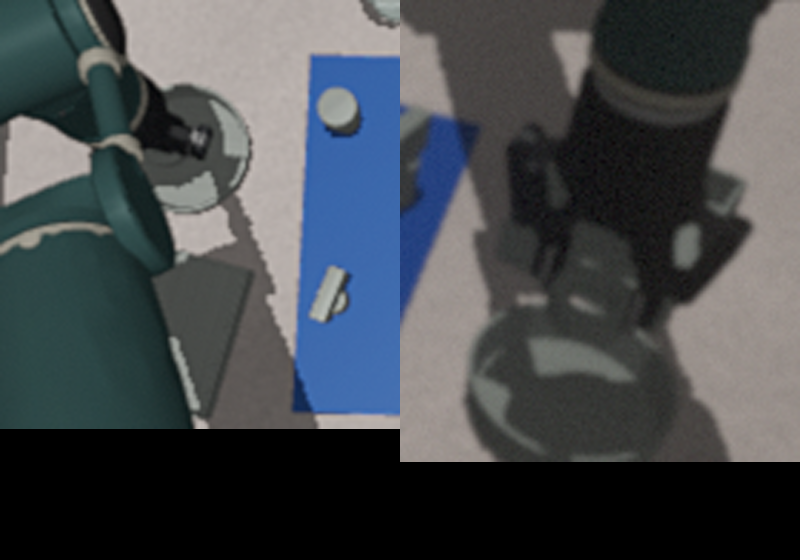

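The collar is held in the jaws over the dish (scene crop (600,265)). I'll lower it and release.

move_arm --deltas '[[[0,0,0],[0,0,-0.3],0.2],[[0,0,0],[0,0,-0.6],0.2],[[0,0,0],[0,0,-0.75],0.2],[[0,0,0],[0,0,-0.8],0.2],[[0,0,0],[0,0,-0.82],0.2],[[0,0,0],[0,0,-0.82],0.2]]'

```text
time: 9.22
tool_pos: [0.6058, 0.3255, -0.0121]
tcp_rot: [-3.114, 0.404, -0.003]
wrist_force: [0.1, -0.1, -1.4]
width: 0.557
```

move_arm --deltas '[[[0,0,0],[0,0,0],-0.4],[[0,0,0],[0,0,0],-0.4],[[0,0,0],[0,0,0],-0.4]]'

```text
time: 9.6
tool_pos: [0.6051, 0.3253, -0.0128]
tcp_rot: [-3.115, 0.404, -0.001]
wrist_force: [-0.2, 1.5, 0.6]
width: 0.703
```

move_arm --deltas '[[[0,0,0],[0,0,0.3],-0.4],[[0,0,0],[0,0,0.7],-0.4],[[0,0,0],[0,0,1],-0.4],[[0,0,0],[0,0,1],-0.4]]'

```text
time: 10.1
tool_pos: [0.6075, 0.3265, 0.0908]
tcp_rot: [-3.111, 0.403, -0.01]
wrist_force: [0.5, -0.1, -0.1]
width: 0.701
```

move_arm --deltas '[[[0,0,0],[0,-0.25,0.03],-0.4],[[0,0,0.01],[0.01,-0.55,0.05],-0.4],[[0,0,0.021],[0.02,-0.786,0.05],-0.4]]'

```text
time: 10.48
tool_pos: [0.6053, 0.2438, 0.0897]
tcp_rot: [3.12, -0.352, -0.005]
wrist_force: [0.2, -0.2, 0.3]
width: 0.702
```

move_arm --deltas '[[[0,0,0],[0,-0.25,0],-0.4],[[0,0,0],[0.01,-0.55,0],-0.4],[[0,0,0],[0.02,-0.786,0],-0.4]]'

```text
time: 10.85
tool_pos: [0.6079, 0.1656, 0.0906]
tcp_rot: [3.121, -0.354, -0.003]
wrist_force: [-0.6, -0.2, 0.9]
width: 0.696
```

move_arm --deltas '[[[0,0,0],[0,-0.25,0],-0.4],[[0,0,0],[0.01,-0.55,0],-0.4],[[0,0,0],[0.02,-0.786,0],-0.4]]'

```text
time: 11.22
tool_pos: [0.6103, 0.0874, 0.0911]
tcp_rot: [3.121, -0.354, -0.001]
wrist_force: [-0.1, -0.3, -0.6]
width: 0.699
```

move_arm --deltas '[[[0,0,0],[0,-0.25,0],-0.4],[[0,0,0],[0.01,-0.55,0],-0.4],[[0,0,0],[0.02,-0.786,-0.1],-0.4],[[0,0,0],[0.02,-0.786,-0.4],-0.4],[[0,0,0],[0.02,-0.786,-0.4],-0.4],[[0,0,0],[0.02,-0.786,-0.4],-0.4]]'

```text
time: 11.98
tool_pos: [0.6128, 0.0106, 0.052]
tcp_rot: [-3.122, 0.353, 0.0]
wrist_force: [0.5, -0.3, 1.0]
width: 0.702
```

```bash
python3 look.py d 130 300 150 290 240 470 130 320; python3 -c "
from h import *
s=status.read_state();print(s['tool_pos'],s['tcp_rot'])"
```

```text
[0.61382795 0.01084622 0.05299489] [-3.12159408  0.35196546 -0.00318646]
```

View pics/d.png

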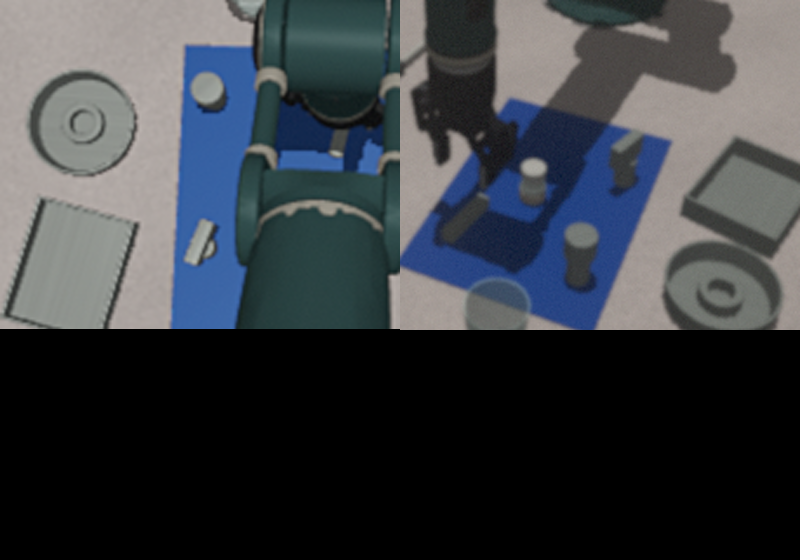

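The collar lies in the dish (top crop (83,122), scene crop (720,292)). The gripper is above the bar.

move_arm --deltas '[[[0,0,0],[0,0,-0.25],-0.4],[[0,0,0],[0,0,-0.5],-0.4],[[0,0,0],[0,0,-0.68],-0.4],[[0,0,0],[0,0,-0.68],-0.4],[[0,0,0],[0,0,-0.68],0.2],[[0,0,0],[0,0,-0.68],0.9],[[0,0,0],[0,0,-0.68],0.9],[[0,0,0],[0,0,-0.68],0.9],[[0,0,0],[0,0,-0.68],0.9]]'

```text
time: 13.2
tool_pos: [0.6141, 0.0107, -0.0149]
tcp_rot: [-3.121, 0.353, -0.004]
wrist_force: [-0.8, 1.5, 6.1]
width: 0.156
```

move_arm --deltas '[[[0,0,0],[0,0,0.3],0.9],[[0,0,0],[0,0,0.7],0.9],[[0,0,0],[0,0,1],0.9],[[0,0,0],[0,0,1],0.9]]'

```text
time: 13.7
tool_pos: [0.6154, 0.0106, 0.0867]
tcp_rot: [-3.121, 0.353, -0.01]
wrist_force: [0.4, -0.1, -1.7]
width: 0.156
```

move_arm --deltas '[[[0,0,0],[-0.15,0.25,0.05],0.9],[[0,0,0.02],[-0.3,0.55,0.05],0.9],[[0,0,0.05],[-0.463,0.793,0.05],0.9]]'

```text
time: 14.08
tool_pos: [0.5645, 0.0906, 0.0863]
tcp_rot: [3.133, -0.228, -0.005]
wrist_force: [0.7, 1.0, -1.2]
width: 0.153
```

move_arm --deltas '[[[0,0,0],[-0.15,0.25,0],0.9],[[0,0,0],[-0.3,0.55,0],0.9],[[0,0,0],[-0.463,0.793,0],0.9]]'

```text
time: 14.45
tool_pos: [0.5181, 0.1698, 0.0863]
tcp_rot: [3.132, -0.229, -0.005]
wrist_force: [1.0, -0.3, -0.6]
width: 0.158
```

move_arm --deltas '[[[0,0,0],[-0.15,0.25,0],0.9],[[0,0,0],[-0.3,0.55,0],0.9],[[0,0,0],[-0.463,0.793,0],0.9]]'

```text
time: 14.82
tool_pos: [0.4719, 0.2489, 0.0864]
tcp_rot: [3.132, -0.23, -0.005]
wrist_force: [-0.1, -0.1, -0.7]
width: 0.158
```

move_arm --deltas '[[[0,0,0],[-0.15,0.25,0],0.9],[[0,0,0],[-0.3,0.55,0],0.9],[[0,0,0],[-0.463,0.793,0],0.9],[[0,0,0],[-0.463,0.793,0],0.9],[[0,0,0],[-0.463,0.793,-0.2],0.9],[[0,0,0],[-0.463,0.793,-0.2],0.9],[[0,0,0],[-0.463,0.793,-0.2],0.9]]'

```text
time: 15.7
tool_pos: [0.4276, 0.3271, 0.0682]
tcp_rot: [3.132, -0.231, -0.001]
wrist_force: [-0.4, 0.1, -1.2]
width: 0.157
```

move_arm --deltas '[[[0,0,0],[0,0,-0.3],0.9],[[0,0,0],[0,0,-0.6],0.9],[[0,0,0],[0,0,-0.78],0.9],[[0,0,0],[0,0,-0.8],0.9],[[0,0,0],[0,0,-0.8],0.9],[[0,0,0],[0,0,-0.8],0.2],[[0,0,0],[0,0,-0.8],0.2],[[0,0,0],[0,0,-0.8],0.2]]'

```text
time: 16.7
tool_pos: [0.4281, 0.3283, -0.0106]
tcp_rot: [-3.132, 0.23, -0.002]
wrist_force: [0.1, -0.1, 0.1]
width: 0.402
```

move_arm --deltas '[[[0,0,0],[0,0,0.3],0.2],[[0,0,0],[0,0,0.7],0.2],[[0,0,0],[0,0,1],0.2],[[0,0,0],[0,0,1],0.2]]'

```text
time: 17.2
tool_pos: [0.43, 0.3296, 0.0921]
tcp_rot: [-3.129, 0.229, -0.008]
wrist_force: [-0.6, -0.2, -0.4]
width: 0.399
```

```bash
python3 - <<'E'
from h import *
s=status.read_state();print(s['tool_pos'],s['tcp_rot'],s['width'],s['q'])
# keyway: rim pixels of hub at z=.106 (initial images)
for n in('top','scene'):
    z=np.load(n+'0.npz');im,d=z['im'],z['d'];P=pts(n,d)
    c=camera_info(n);K,R,t=map(np.array,(c['K'],c['R'],c['t']));C=-R.T@t
    # sample intensity on plane z=.106 around ; fit outer ring centre from depth
    m=(abs(P[...,2]-.1065)<.007)&(abs(P[...,0]-.607)<.05)&(abs(P[...,1]+.215)<.05)
    (cx,cy),r=cv2.minEnclosingCircle((P[m][:,:2]*1000).astype(np.float32)); print(n,'hub',cx,cy,r)
    ctr=np.array([cx,cy])/1000
    g=cv2.GaussianBlur(im.astype(np.float32).mean(-1),(0,0),.5)
    for rad in(.0175,.0205,.0235,.026):
        a=np.deg2rad(np.arange(-60,100,8))
        X=np.stack([ctr[0]+rad*np.cos(a),ctr[1]+rad*np.sin(a),0*a+.106],-1)@R.T+t
        u=X[:,0]/X[:,2]*K[0,0]+K[0,2];v=X[:,1]/X[:,2]*K[1,1]+K[1,2]
        print(rad,cv2.remap(g,u.astype(np.float32)[None],v.astype(np.float32)[None],1).astype(int)[0])
    m=(abs(P[...,2]-.05)<.006)&(abs(P[...,0]-.607)<.15)&(abs(P[...,1]+.215)<.15)
    print('mixer',cv2.minAreaRect((P[m][:,:2]*1000).astype(np.float32)))
print(np.arange(-60,100,8))
E
python3 look.py e 100 240 150 300 330 480 130 320
```

```text
[0.43001974 0.32957786 0.0921089 ] [-3.12882541  0.22934657 -0.00849408] 0.39892755328250534 [ 6.07970826e-01  1.01994598e-01  2.00352021e+00 -2.52250266e-05
  1.02912493e+00  2.32512070e+00]
top hub 606.7671508789062 -217.5666046142578 30.99321746826172
0.0175 [163 165 162 160 159 167 172 168 157 132  92  56  56  90 134 151 155 150
 145 143]
0.0205 [160 166 165 159 161 167 174 174 167 143  93  57  62 105 152 167 170 169
 163 161]
0.0235 [155 158 159 155 157 166 169 170 166 149 103  61  63 119 160 168 169 171
 165 160]
0.026 [157 158 159 157 158 161 167 171 165 152 114  80  80 124 159 169 172 169
 163 158]
mixer ((591.1474609375, -221.07760620117188), (171.56175231933594, 150.58424377441406), 13.963214874267578)
scene hub 608.6917724609375 -213.10519409179688 32.59990692138672
0.0175 [114 115 116 119 122 123 121 115 105  88  69  61  67  81  99 110 114 116
 114 113]
0.0205 [121 119 117 119 123 128 127 121 110  94  71  59  67  86 106 116 123 122
 119 118]
0.0235 [124 124 120 116 117 124 128 121 108  94  71  57  64  86 102 115 122 119
 114 114]
0.026 [125 124 118 109 105 110 115 115 101  88  69  54  62  78  95 107 115 108
 104 105]
mixer ((593.2521362304688, -215.89962768554688), (173.89486694335938, 150.99278259277344), 13.820667266845703)
[-60 -52 -44 -36 -28 -20 -12  -4   4  12  20  28  36  44  52  60  68  76
  84  92]
```

View pics/e.png

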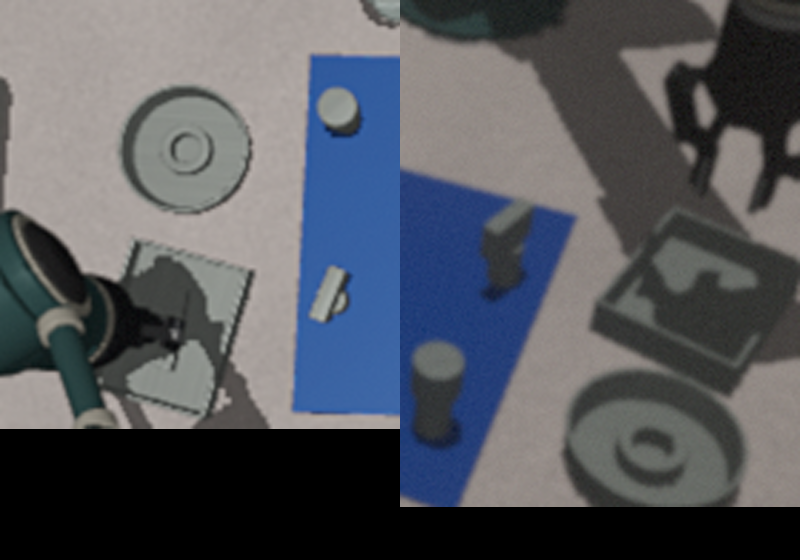

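In the tray view the bar is hidden in shadow, so I'll check it later. The keyway is at about 30.5°. Next I'll go to the shaft.

move_arm --deltas '[[[0,0,-0.05],[0.08,-0.4,0],-0.1],[[0,0,-0.119],[0.16,-0.8,0],-0.1],[[0,0,-0.119],[0.16,-0.8,0],-0.1]]' --grip_force 80

```text
time: 17.68
tool_pos: [0.4422, 0.2452, 0.0865]
tcp_rot: [3.094, -0.525, -0.005]
wrist_force: [-0.3, 0.4, 0.0]
width: 0.552
```

move_arm --deltas '[[[0,0,0],[0.08,-0.4,0],-0.1],[[0,0,0],[0.16,-0.78,0],-0.1],[[0,0,0],[0.16,-0.78,0],-0.1],[[0,0,0],[0.16,-0.78,0],-0.1]]'

```text
time: 18.18
tool_pos: [0.459, 0.1705, 0.0879]
tcp_rot: [-3.098, 0.521, 0.002]
wrist_force: [-0.1, -0.0, 0.7]
width: 0.55
```

```bash
python3 - <<'E'
from h import *
s=status.read_state();print(s['tool_pos'],s['tcp_rot'])
im,d=grab('top','t2');P=pts('top',d)
# bar in tray
m=(d>0)&(abs(P[...,0]-.428)<.05)&(abs(P[...,1]-.326)<.06)&(P[...,2]>.013)&(P[...,2]<.032)
p=P[m];print(m.sum(),p.mean(0),cv2.minAreaRect((p[:,:2]*1000).astype(np.float32)))
im,d=grab('scene','s2');P=pts('scene',d)
m=(d>0)&(abs(P[...,0]-.46)<.06)&(abs(P[...,1]-.17)<.08)&(P[...,2]>.095)&(P[...,2]<.135)
for v in range(0,420):
    r=np.where(m[v])[0]
    if len(r): print(v,r.min(),r.max(),(1000*P[v,r].mean(0)).astype(int), [tuple((1000*P[v,u]).astype(int).tolist()) for u in r[::4]])
E
```

```text
[0.45904339 0.1704915  0.08786531] [-3.09804337e+00  5.21065703e-01  2.32386967e-03]
48 [0.41595115 0.32973935 0.02386854] ((416.9925842285156, 327.63629150390625), (121.55744171142578, 36.76705551147461), 70.88874053955078)
183 368 369 [441 153 134] [(443, 152, 134)]
184 359 368 [447 144 132] [(451, 135, 132)]
185 360 368 [448 148 131] [(453, 138, 132)]
186 360 368 [449 149 130] [(452, 138, 128), (443, 153, 127)]
187 361 368 [453 148 129] [(456, 141, 129), (455, 150, 131)]
188 361 367 [455 148 128] [(459, 142, 129), (451, 149, 126)]
189 361 366 [457 147 126] [(462, 143, 129), (454, 150, 126)]
190 361 364 [458 146 124] [(458, 142, 123)]
191 363 363 [459 147 123] [(459, 147, 123)]
196 390 391 [467 208 134] [(467, 207, 134)]
197 382 390 [472 200 133] [(475, 192, 132)]
198 382 389 [475 200 133] [(477, 193, 131), (475, 203, 133)]
199 381 388 [477 198 130] [(475, 191, 126), (475, 199, 129)]
200 381 387 [476 198 127] [(477, 192, 125), (474, 199, 125)]
201 383 385 [476 198 124] [(479, 196, 125)]
```

move_arm --deltas '[[[0,0,0],[0,0,-0.3],-0.1],[[0,0,0],[0,0,-0.6],-0.1],[[0,0,0],[0,0,-0.6],-0.1],[[0,0,0],[0,0,-0.6],0.4],[[0,0,0],[0,0,-0.6],0.9],[[0,0,0],[0,0,-0.6],0.9],[[0,0,0],[0,0,-0.6],0.9],[[0,0,0],[0,0,-0.6],0.9]]'

```text
time: 19.27
tool_pos: [0.4613, 0.1706, 0.0304]
tcp_rot: [-3.096, 0.521, -0.005]
wrist_force: [0.2, 0.7, 5.5]
width: 0.165
```

move_arm --deltas '[[[0,0,0],[0,0,0.1],0.9],[[0,0,0],[0,0,0.3],0.9],[[0,0,0],[0,0,0.6],0.9],[[0,0,0],[0,0,1],0.9]]'

```text
time: 19.77
tool_pos: [0.4579, 0.1692, 0.1284]
tcp_rot: [3.096, -0.521, -0.005]
wrist_force: [-0.0, 0.4, -1.7]
width: 0.159
```

move_arm --deltas '[[[0,0,0.04],[0.12,-0.3,0.15],0.9],[[0,0,0.09],[0.24,-0.6,0.25],0.9],[[0,0,0.138],[0.368,-0.965,0.25],0.9]]'

```text
time: 20.15
tool_pos: [0.497, 0.0727, 0.155]
tcp_rot: [-3.136, 0.178, -0.003]
wrist_force: [0.2, -0.4, -3.3]
width: 0.164
```

move_arm --deltas '[[[0,0,0.04],[0.12,-0.3,0],0.9],[[0,0,0.09],[0.24,-0.6,0],0.9],[[0,0,0.138],[0.368,-0.965,0],0.9]]'

```text
time: 20.52
tool_pos: [0.5328, -0.024, 0.1536]
tcp_rot: [-3.137, -0.162, 0.001]
wrist_force: [1.1, 0.2, -2.0]
width: 0.166
```

move_arm --deltas '[[[0,0,0.04],[0.12,-0.3,0],0.9],[[0,0,0.09],[0.24,-0.6,0],0.9],[[0,0,0.138],[0.368,-0.965,0],0.9]]'

```text
time: 20.9
tool_pos: [0.5696, -0.1203, 0.1534]
tcp_rot: [-3.101, -0.5, 0.002]
wrist_force: [0.4, -0.1, -2.5]
width: 0.164
```

move_arm --deltas '[[[0,0,0.04],[0.12,-0.3,0],0.9],[[0,0,0.09],[0.24,-0.6,0],0.9],[[0,0,0.138],[0.368,-0.965,0],0.9],[[0,0,0.138],[0.368,-0.965,0],0.9],[[0,0,0.138],[0.368,-0.965,0],0.9]]'

```text
time: 21.52
tool_pos: [0.606, -0.2157, 0.1531]
tcp_rot: [-3.029, -0.826, 0.002]
wrist_force: [-0.5, -0.2, -2.5]
width: 0.165
```

```bash
python3 look.py f 100 240 150 300 140 260 90 250;python3 - <<'E'
from h import *
s=status.read_state();print(s['tool_pos'],s['tcp_rot'],s['q'])
z=np.load('ftop.npz');P=pts('top',z['d']);d=z['d']
m=(d>0)&(abs(P[...,0]-.428)<.06)&(abs(P[...,1]-.326)<.045)&(P[...,2]>.014)&(P[...,2]<.032)
k,l,st,c=cv2.connectedComponentsWithStats(m.astype(np.uint8))
for i in range(1,k):
    if st[i,4]>30: p=P[l==i];print('bar',len(p),p.mean(0),cv2.minAreaRect((p[:,:2]*1000).astype(np.float32)))
z=np.load('fscene.npz');P=pts('scene',z['d']);d=z['d']
m=(d>0)&(abs(P[...,0]-.607)<.06)&(abs(P[...,1]+.213)<.08)&(P[...,2]>.108)&(P[...,2]<.225)
for v in range(0,420,2):
    r=np.where(m[v])[0]
    if len(r): print(v,r.min(),r.max(),(1000*P[v,r].mean(0)).astype(int))
E
```

```text
[ 0.60614358 -0.21506115  0.15336438] [-3.02929842e+00 -8.28572136e-01  1.34229985e-03] [-3.79848495e-01  2.36851600e-01  1.72448795e+00  3.24879340e-04
  1.18155133e+00  6.56845818e-01]
bar 182 [0.42754351 0.3247506  0.02217659] ((427.3968811035156, 325.2448425292969), (17.94660758972168, 79.02544403076172), 81.24604797363281)
148 175 175 [ 600 -226  221]
150 175 176 [ 603 -222  219]
152 173 189 [ 607 -205  221]
154 169 190 [ 606 -212  213]
156 170 190 [ 607 -210  210]
158 170 190 [ 609 -210  206]
160 170 190 [ 612 -208  203]
162 171 190 [ 614 -206  199]
164 172 189 [ 617 -204  197]
166 175 187 [ 622 -200  197]
168 176 186 [ 625 -199  194]
170 177 189 [ 619 -199  184]
172 177 189 [ 621 -199  181]
174 177 189 [ 621 -200  175]
176 178 190 [ 621 -198  170]
178 178 190 [ 621 -199  165]
180 178 190 [ 614 -206  153]
182 179 191 [ 613 -205  147]
184 179 191 [ 614 -206  142]
186 180 191 [ 614 -205  136]
188 180 190 [ 615 -207  131]
190 189 189 [ 593 -215  108]
192 179 179 [ 609 -231  108]
194 175 175 [ 618 -236  108]
196 197 197 [ 604 -186  108]
198 178 178 [ 628 -221  108]
200 178 178 [ 634 -217  108]
```

View pics/f.png

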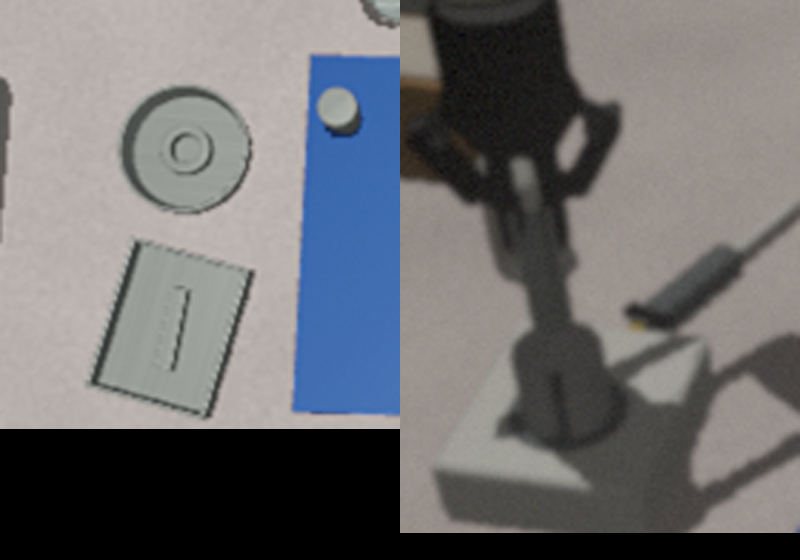

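The bar is in the tray (top crop (178,328)) and the collar is in the dish. The shaft is held above the hub. I'll fit the shaft and hub axes in the same camera view to get the relative offset.

```bash
cat > ax.py <<'E'
from h import *
from scipy.optimize import least_squares
D=[read_camera('scene')[1] for _ in range(6)]
S=np.stack(D);d=np.where((S>0).all(0),np.median(S,0),0);P=pts('scene',d)
def fit(z0,z1,r,c0,w):
    m=(d>0)&(P[...,2]>z0)&(P[...,2]<z1)&(np.hypot(P[...,0]-c0[0],P[...,1]-c0[1])<w)
    p=P[m]; f=lambda c:np.hypot(p[:,0]-c[0],p[:,1]-c[1])-r
    s=least_squares(f,c0,loss='soft_l1',f_scale=.002); 
    print(m.sum(),(1000*s.x).round(1),'res',(1000*f(s.x)).std().round(2)); return s.x
b=status.read_state()['tool_pos'][2]-.0274
print('tip z',b,status.read_state()['tool_pos'])
a=fit(b+.003,b+.0115,.014,(.606,-.213),.022)
a2=fit(b+.003,b+.04,.014,(.606,-.213),.018)
h=fit(.06,.1,.03,(.607,-.213),.034)
print('shift needed mm',1000*(h-a),1000*(h-a2))
E
python3 ax.py
```

```text
tip z 0.12644878450982203 [ 0.60680729 -0.21555478  0.15384878]
36 [ 604.8 -213.7] res 0.48
123 [ 604.9 -213.4] res 1.15
424 [ 607.1 -212.1] res 6.93
shift needed mm [2.26869729 1.58735071] [2.18088329 1.29121515]
```

move_arm --deltas '[[[0,0,0],[0.022,0.013,0],0.9],[[0,0,0],[0.022,0.013,-0.08],0.9],[[0,0,0],[0.022,0.013,-0.16],0.9],[[0,0,0],[0.022,0.013,-0.19],0.9],[[0,0,0],[0.022,0.013,-0.21],0.9],[[0,0,0],[0.022,0.013,-0.23],0.9],[[0,0,0],[0.022,0.013,-0.25],0.9],[[0,0,0],[0.022,0.013,-0.25],0.9]]'

```text
time: 22.92
tool_pos: [0.609, -0.2148, 0.1286]
tcp_rot: [-3.03, -0.828, 0.0]
wrist_force: [0.4, 0.0, -1.7]
width: 0.166
```

move_arm --deltas '[[[0,0,0],[0,0,-0.02],0.9],[[0,0,0],[0,0,-0.04],0.9],[[0,0,0],[0,0,-0.06],0.9],[[0,0,0],[0,0,-0.07],0.9],[[0,0,0],[0,0,-0.08],0.9],[[0,0,0],[0,0,-0.08],0.9]]'

```text
time: 23.68
tool_pos: [0.609, -0.2148, 0.1206]
tcp_rot: [-3.03, -0.828, 0.0]
wrist_force: [0.1, -0.0, -1.8]
width: 0.167
```

move_arm --deltas '[[[0,0,0],[0,0,-0.02],0.9],[[0,0,0],[0,0,-0.04],0.9],[[0,0,0],[0,0,-0.05],0.9],[[0,0,0],[0,0,-0.05],0.9]]'

```text
time: 24.18
tool_pos: [0.6089, -0.2148, 0.1155]
tcp_rot: [-3.03, -0.828, 0.0]
wrist_force: [-0.1, 0.2, -0.8]
width: 0.164
```

move_arm --deltas '[[[0,0,0],[0,0,-0.03],0.9],[[0,0,0],[0,0,-0.06],0.9],[[0,0,0],[0,0,-0.09],0.9],[[0,0,0],[0,0,-0.1],0.9],[[0,0,0],[0,0,-0.1],0.9]]' --grip_force 120

```text
time: 24.8
tool_pos: [0.609, -0.2148, 0.1055]
tcp_rot: [-3.03, -0.828, 0.0]
wrist_force: [0.6, -0.8, -3.3]
width: 0.158
```

move_arm --deltas '[[[0,0,0],[0,0,-0.03],0.9],[[0,0,0],[0,0,-0.06],0.9],[[0,0,0],[0,0,-0.08],0.9],[[0,0,0],[0,0,-0.1],0.9],[[0,0,0],[0,0,-0.1],0.9]]'

```text
time: 25.42
tool_pos: [0.6095, -0.215, 0.0965]
tcp_rot: [3.03, 0.828, 0.001]
wrist_force: [-1.1, -0.1, 4.5]
width: 0.156
```

move_arm --deltas '[[[0,0,0],[0,0,-0.02],0.9],[[0,0,0],[0,0,-0.04],0.9],[[0,0,0],[0,0,-0.04],0.9],[[0,0,0],[0,0,-0.04],0.9]]'

```text
time: 25.92
tool_pos: [0.6095, -0.215, 0.0929]
tcp_rot: [3.03, 0.828, 0.001]
wrist_force: [-2.5, 1.2, 7.5]
width: 0.154
```

move_arm --deltas '[[[0,0,0],[0,0,-0.01],0.9],[[0,0,0],[0,0,-0.01],0.9],[[0,0,0],[0,0,-0.01],0.9]]'

```text
time: 26.3
tool_pos: [0.6095, -0.215, 0.0922]
tcp_rot: [3.03, 0.828, 0.002]
wrist_force: [-3.1, 1.3, 8.3]
width: 0.156
```

move_arm --deltas '[[[0,0,0],[0,0,-0.01],0.9],[[0,0,0],[0,0,-0.01],0.9],[[0,0,0],[0,0,-0.01],0.9]]'

```text
time: 26.68
tool_pos: [0.6095, -0.2151, 0.0917]
tcp_rot: [3.03, 0.828, 0.002]
wrist_force: [-4.4, 1.1, 10.2]
width: 0.156
```

move_arm --deltas '[[[0,0,0],[0,0,-0.01],0.9],[[0,0,0],[0,0,-0.01],0.9],[[0,0,0],[0,0,-0.01],0.9]]'

```text
time: 27.05
tool_pos: [0.6095, -0.2151, 0.0916]
tcp_rot: [3.029, 0.828, 0.002]
wrist_force: [-6.2, 2.3, 14.2]
width: 0.154
```

move_arm --deltas '[[[0,0,0],[0,0,-0.01],0.9],[[0,0,0],[0,0,-0.02],0.9],[[0,0,0],[0,0,-0.02],0.9],[[0,0,0],[0,0,-0.02],0.9]]'

```text
time: 27.55
tool_pos: [0.6096, -0.2151, 0.0915]
tcp_rot: [3.029, 0.828, 0.002]
wrist_force: [-8.9, 2.9, 22.3]
width: 0.15
```

```bash
python3 look.py g 100 400 120 300 130 260 90 250;python3 - <<'E'
from h import *
s=status.read_state();print(s['tool_pos'],s['wrist_force'],s['torque'],s['q'])
z=np.load('gscene.npz');P=pts('scene',z['d']);d=z['d']
m=(d>0)&(abs(P[...,0]-.607)<.035)&(abs(P[...,1]+.213)<.035)&(P[...,2]>.09)&(P[...,2]<.175)
for v in range(0,420,2):
    r=np.where(m[v])[0]
    if len(r): print(v,r.min(),r.max(),(1000*P[v,r].mean(0)).astype(int))
E
```

```text
[ 0.60954254 -0.21508545  0.09150334] [-9.6583886   2.16931845 22.40320896] [ 0.66885075  1.72082218 -0.00334638] [-3.77666472e-01  2.93565157e-01  1.77403711e+00 -1.72902437e-04
  1.07225111e+00  6.59370246e-01]
168 177 178 [ 605 -225  173]
170 178 178 [ 607 -223  169]
172 178 194 [ 607 -195  173]
174 163 197 [ 615 -208  169]
176 164 192 [ 622 -217  166]
178 173 193 [ 611 -210  155]
180 174 193 [ 611 -209  149]
182 174 193 [ 613 -209  146]
184 175 193 [ 614 -208  142]
186 175 193 [ 616 -207  138]
188 176 197 [ 611 -206  129]
190 177 199 [ 608 -205  122]
192 175 200 [ 609 -207  116]
194 174 200 [ 612 -206  113]
196 174 201 [ 616 -203  111]
198 174 201 [ 620 -201  109]
200 174 200 [ 624 -200  107]
202 174 199 [ 627 -199  103]
204 176 198 [ 627 -199   98]
206 177 195 [ 630 -201   94]
208 180 193 [ 633 -200   90]
```

View pics/g.png

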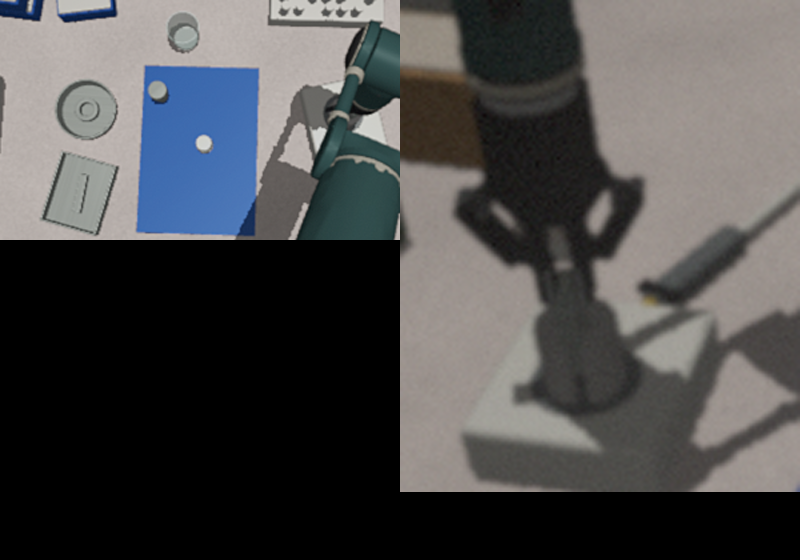

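The view shows the head seated on the hub with no gap, still held, and the collar, bar and other things in place. The numbers agree: the tip is 41.9 mm below the mouth, and the force rises sharply above the spring force. I'll hand it in.

```bash
python3 -c "
from h import *
print(order.finish_job())"
```

```text
the job is handed in; nothing more can be done
None
```

The job is done and handed in at about 27.6 s: the collar is in the dish, the bar is in the tray, and the keyed shaft is pressed home in the hub and still held.

**Last checks**
- **Collar and bar:** the last pictures show both lying in their containers. Of the bystanders, the jar, spindle, beaker and pipette look undisturbed; the bottle was out of frame, but the arm never went near it.
- **Shaft depth:** the tip is about 41.9 mm below the mouth, where 42 mm is fully home.
- **Key:** it went in at the keyway angle read from the first pictures (about 0.53 rad), so I did not need to turn the shaft to find it.
- **Hold:** the tool stopped moving while the wrist force rose to about 22 N, well above the 10 N spring, so the head is down hard on the hub. The shaft is held with a grip set to 120 N.

**What failed or disagreed**
- **First collar grasp:** it closed on air, because the fingertips are roughly 20–35 mm above the reported TCP. I went lower and it held.
- **Cameras:** the two views disagreed by about 3–5 mm, so I averaged them and lined the shaft up with the hub in one view.
- **Hub fit:** the fit of the hub's side in that view was poor, but it agreed with the hub's rim position, and the shaft entered without side force.
- **Side force:** pressing down left about 10 N sideways at the wrist.

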